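# Clamp a quadcopter arm with the T-handle screw

## Robot

A 6-joint arm with a two-finger parallel gripper is mounted at the origin on the work surface. World frame = base frame: x ahead of the robot, y to its left, z up, the work surface at z = 0. Lengths are in mm, angles in rad, forces in N, time in s.
With the tool pointing down it reaches from about 275 to 1000 mm from the base axis. Payload 8.4 kg.
Tool frame: the origin (TCP) lies midway between the tips of the shut fingers; the grasp point (between the pads) lies 19 mm behind it; z points along the fingers, y is the line along which they close (so a half turn about z gives the same grasp; the last joint's range is limited). The gripper opens to 85 mm and grips with 20 to 120 N. Pads are 22 mm wide; open, the fingers measure 114 mm over their backs; the gripper's body (76 mm by 85 mm) begins 54 mm behind the grasp point. The pads swing forward as they close: fully open they stand 13 mm farther back than shut.
Start: joints at [1.28, 0.353, 1.633, -0, 1.155, -0.002], TCP at [178, 599.119, 231.281] pointing down, gripper open.
Joint ranges: [-2.63, 2.63], [-0.92, 2.1], [0.06, 2.66], [-1.3, 4.44], [0, 2.69], [-3.02, 3.02]. Speed limits (rad/s): [2.22, 2.22, 2.79, 3.14, 3.14, 3.14].

## Interface

Orientations are given as [roll, pitch, yaw] about the fixed x, y, z axes, in that order (R = Rz(yaw) Ry(pitch) Rx(roll)).
In Python, from rig import * gives the robot as it stands.
- The arm moves only by the shell command python3 -m jog 'ROWS' [FORCE]. ROWS is JSON, a list of rows, each an object of numbers: "x", "y", "z": the shift along the tool's x, y, z in cm; "spin": the turn about the tool's z in rad; "grip": the closure, from 0 (fully open) to 1 (shut). In form: [{"x": .., "y": .., "z": .., "spin": .., "grip": ..}, ...]. A call has 1 to 20 rows; each row shifts and turns the commanded pose from where the row before left it, along the tool's axes as they then stand; what a row does not reach is not made up. A row lasts 1/12 s, in which the tool goes at most 41.7 mm and 7.16 degrees, less where a joint would pass 70% of its speed; a pose out of reach is approached as far as the arm can. A call with a gripper value outside its range is refused whole. The fingers move at their own pace and stop on an object; FORCE is the grip in N (left out, the last holds). Time passes only in rows, so rows that do not move let the fingers close. It gives the time, the measured TCP pose, the force, the opening and the grip force at its end, in the units of the state.
- sense(): the state, without advancing time (a new reading comes with each control period).
- grab_frame(name): name is "scene" or "top" or "wrist"; returns a dict with "pixels" (420x560x3 uint8, blue, green, red), "camera_matrix" (3x3 intrinsics, pixels), "k1" (the pictures are not rectified: a ray, as slopes to the right and down, at radius r is drawn at 1 + k1 r^2 times it, then the intrinsics apply), "rvec" (rotation vector, rad) and "tvec" (3), from world to camera coordinates, as OpenCV has them; the wrist camera has in their place "T_tool_cam" (4x4, takes a point from camera to tool coordinates, whose origin is the TCP and whose axes are the flange's). Camera axes: x right, y down, z forward; pixel columns grow to the right and rows downward; lengths in mm; the calibration is good to about 2 mm. A picture is of the moment at which its call begins: read the wrist's pose just before it. There is no depth.
- sign_off(): hands the job in; it is judged then, once.
The state is a dict: "clock": time; "qpos": joint angles; "qvel": joint speeds; "joint_efforts": joint torques, N m; "eef_pos": TCP position; "tcp_rot": TCP orientation; "contact_force": force on the tool from outside, world axes, zero at the start; "wrist_torque": the same for the moment, N m; "opening": opening from 0.0 (shut) to 1.0 (fully open); "grasp_force": force on a finger pad.
Only numpy, scipy, OpenCV 4.12 (cv2) and the standard library are available. Lean on these libraries where they do the work, as an engineer would, in place of code of your own. Each camera call takes 0.05 s, during which the arm holds its last target. There are 200 camera calls.

## Task

Gently push the quadcopter arm with the blue motor along the bench clamp's channel until its root is fully home against the stop, then screw the T-handle down clockwise, half turn by half turn, until the shoe grips the arm firmly: stop when the handle turns about half as hard again as it did while the screw ran free, and go no further, since the carbon crushes. Leave the arm clamped and home, and do not disturb the other things on the bench.

Things in the scene. Friction and masses are not known exactly. Their poses are not given: they have to be found in the camera images.
- clamp: blue C-shaped bench clamp, fixed; origin on the vertical axis of its screw, on the table. x points from its open mouth to its column (the way in which the quadcopter arm is pushed home), z up. Its upper arm (44 mm wide) has its top 130 mm above the table, the screw's steel boss on it (42 mm across) 134 mm; the column stands 40 to 74 mm from the axis along +x.
- screw_axis (a point): point on the clamp's screw axis at the height of the middle of the T-handle's bar: 175 mm above the table, 45 mm above the clamp's upper arm. On this axis, under the upper arm, hangs the shoe: a black rubber pad 22 x 14 mm under a steel stem 22 mm across, sprung at about 70 N per mm, that the screw drives straight down. It starts 6 to 15 mm clear of the quadcopter arm; this gap is not measured.
- handle: the T-handle: level steel bar 10 mm thick, hub 22 mm across, a sleeve on each end; origin on the axis, 41 mm below the bar's middle, x to the red end. Clockwise from above lowers the shoe 16 mm a turn; the bar keeps its height and stays where left. The shoe meets the arm after 2.5 to 6 rad. Moment to turn it: 0.30 N m while free, then 0.45 more per rad; 0.45 N m (grip 60 N) is right, above 0.6 (120 N) the carbon crushes.
- red_end (a point): middle of the red sleeve on one end of the T-handle's bar, 40 mm from the screw axis; the sleeve is a cylinder along the bar, 14 mm thick, from 28 to 52 mm from the axis. The moment felt is full while the handle moves slowly; once it has stopped, thread friction (0.30 N m either way) may hold part of it.
- black_end (a point): middle of the black sleeve on the other end of the bar, 40 mm from the screw axis, opposite to the red one, same size.
- bed: aluminium bed in the clamp, fixed; origin under it on the screw axis, x to the stop, z up; packing makes its height differ by up to 4 mm each time. Floor 22 mm above its origin, 48 mm wide, from 172 mm before the axis to 28 mm behind; walls 10 mm high leave a channel 19 mm wide from 43 mm before the axis to 27 mm behind. The stop's face is 18 mm behind the axis.
- stop: dark steel stop block across the end of the channel, 12 x 39 x 13 mm; origin at the lower edge of the middle of the face that the quadcopter arm's root meets, x pointing on into the block.
- quad_arm: quadcopter arm, loose, about 70 g, 140 mm long: black carbon bar 16 mm wide, 8 mm thick, yellow band; root in the channel, outer end a disc 31 mm across under a blue motor 27 mm across that reaches 21 mm above the arm's underside (shaft 30 mm). Origin under the outer tip, x to the root. Starts 10 to 35 mm back from the stop; home, its tip is 122 mm from the screw axis.
- outer_tip (a point): the outer tip of the quadcopter arm, half-way up its thickness (4 mm above its underside, which lies on the bed's floor).
- root_end (a point): the middle of the square root end of the quadcopter arm, half-way up its thickness; the face that must meet the stop.
- spare_arm: a second quadcopter arm with a red motor, 140 mm long, lying on the table; origin under its outer tip. A bystander.
- tape_roll: yellow roll of tape, 84 mm across, 24 mm high, origin under its centre. A bystander.
- wick_tin: steel can, 64 mm across, 55 mm high, origin under its centre. A bystander.
- flux_tin: flat aluminium tin, 72 mm across, 26 mm high, origin under its centre. A bystander.
- battery: orange battery pack 75 x 36 x 30 mm, origin under its centre. A bystander.
- driver: screwdriver lying on the table, 150 mm long. A bystander.
- propeller: clear three-bladed propeller, 125 mm across, 8 mm high, origin under its hub. A bystander.
There are look-alikes about, which are no part of the job. What is shaped like the quad_arm but green is not meant.

How it is judged:
By the outcome, as a careful person would: the job done as asked, in the order asked, and still so for the second after the job is handed in, with the robot touching nothing.
It also fails if it takes over 72 s, if anything falls off the work surface, if the arm or the gripper's body presses on something with over 40 N, if the wrist force passes 120 N, or if a joint passes its speed limit or range.

## Working session

There is one attempt and no reset: what is moved stays moved. The work goes in short steps, Python scripts to look and compute and a shell command to move; the robot and the scene stay as the last step left them, time stands still between calls to the robot, and variables do not carry over. Pictures are saved under pics/ and viewed, at most 10 in all, crops included, and the job is handed in when it is done.

```bash
mkdir -p pics; ls; cat > h.py <<'E'
from rig import *
import numpy as np, cv2
from scipy.spatial.transform import Rotation as R
def cam(name):
    s=sense(); f=grab_frame(name); K=np.array(f["camera_matrix"])
    if name=="wrist":
        T=np.eye(4); T[:3,:3]=R.from_euler('xyz',s["tcp_rot"]).as_matrix(); T[:3,3]=s["eef_pos"]
        M=T@np.array(f["T_tool_cam"])
    else:
        Rm=cv2.Rodrigues(np.array(f["rvec"],float))[0]; M=np.eye(4); M[:3,:3]=Rm.T; M[:3,3]=-Rm.T@np.array(f["tvec"]).ravel()
    return dict(img=np.array(f["pixels"]),K=K,k1=f["k1"],M=M)
def ray(c,uv):
    d=np.array([c["k1"],0,0,0,0.]); p=cv2.undistortPoints(np.array([[uv]],float),c["K"],d)[0,0]
    v=c["M"][:3,:3]@np.array([p[0],p[1],1]); return c["M"][:3,3],v
def onz(c,uv,z):
    o,v=ray(c,uv); return o+v*(z-o[2])/v[2]
def proj(c,P):
    Mi=np.linalg.inv(c["M"]); return cv2.projectPoints(np.array([P],float),cv2.Rodrigues(Mi[:3,:3])[0],Mi[:3,3],c["K"],np.array([c["k1"],0,0,0,0.]))[0].ravel()
def blobs(img,lo,hi,amin=30):
    m=cv2.inRange(cv2.cvtColor(img,cv2.COLOR_BGR2HSV),lo,hi)
    n,l,st,ce=cv2.connectedComponentsWithStats(m)
    return [(ce[i].round(1).tolist(),st[i].tolist()) for i in range(1,n) if st[i][4]>=amin]
E
python3 - <<'E'
from h import *
print(sense())
for n in("scene","top"):
    c=cam(n); cv2.imwrite(f"pics/{n}0.png",c["img"]); print(n,c["M"][:3,3],c["K"][0,0],c["k1"])
E
```

```text
pics
{'clock': 0.0, 'qpos': array([ 1.27957910e+00,  3.53668975e-01,  1.63416400e+00, -2.88799831e-05,
        1.15521499e+00, -2.39273798e-03]), 'qvel': array([-0.00220178, -0.00039085, -0.00010778, -0.00018551,  0.00046416,
       -0.00064147]), 'joint_efforts': array([ 1.22195805e-03, -6.05260348e+01, -3.42077565e+01, -5.79696393e-05,
        9.27429297e-03,  7.52773758e-05]), 'eef_pos': array([177.87663094, 598.6314039 , 230.53590868]), 'tcp_rot': array([-3.14013729e+00,  2.29225383e-05,  2.85277986e+00]), 'contact_force': array([-0.19407687, -0.37107755,  0.02973372]), 'wrist_torque': array([-0.01065539, -0.05679294,  0.04252176]), 'grasp_force': 0.0, 'opening': 1.0004087043938523}
scene [1355.77766752  184.38571828 1210.47471433] 465.6889696652978 -0.00935477103853718
top [ 430.09637522  -42.92343142 1303.09054614] 456.66602179783445 0.017784157807627467
```

View pics/scene0.png

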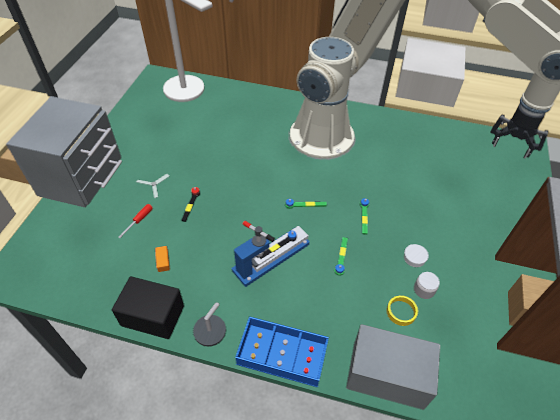

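View pics/top0.png

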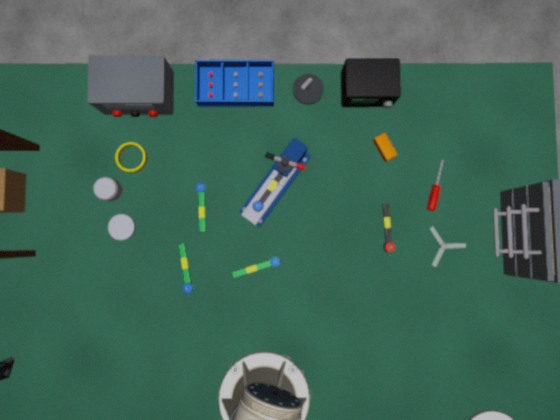

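```bash
python3 - <<'E'
from h import *
t=cam("top"); s=cam("scene")
for n,c,box in(("top",t,(220,125,330,235)),("scene",s,(225,210,325,290))):
    x0,y0,x1,y1=box; im=c["img"][y0:y1,x0:x1]
    for col,lo,hi in(("red",(0,150,90),(8,255,255)),("blue",(100,120,60),(130,255,255)),("yel",(22,120,100),(35,255,255))):
        for ce,st in blobs(im,lo,hi,8):
            uv=(ce[0]+x0,ce[1]+y0); z={"red":175,"blue":45,"yel":32}[col]
            print(n,col,np.round(uv,1),st[2:],onz(c,uv,z).round(1))
a=cv2.resize(t["img"][125:235,220:330],(440,440),interpolation=cv2.INTER_CUBIC)
b=cv2.resize(s["img"][210:290,230:320],None,fx=4,fy=4,interpolation=cv2.INTER_CUBIC)
b=cv2.copyMakeBorder(b,0,440-b.shape[0],0,0,cv2.BORDER_CONSTANT)
cv2.imwrite("pics/crop1.png",np.hstack([a,b]))
E
```

```text
top red [300.4 166.5] [9, 6, 28] [616.6 -97.1 175. ]
top blue [295.8 151.1] [30, 26, 423] [681.6 -90.9  45. ]
top blue [265.1 181.2] [47, 45, 186] [597.4  -5.   45. ]
top blue [280.2 194.5] [38, 52, 226] [560.1 -46.6  45. ]
top blue [257.6 205.3] [10, 10, 65] [530.4  16.   45. ]
top blue [258.8 224. ] [5, 3, 12] [478.8  12.8  45. ]
top yel [272.3 185.5] [9, 10, 46] [586.9 -24.7  32. ]
scene red [246.1 223.7] [8, 7, 33] [614.  -99.4 175. ]
scene blue [291.4 234.6] [9, 10, 54] [522.9  12.6  45. ]
scene blue [256.7 260.3] [78, 49, 1219] [642.2 -63.   45. ]
scene yel [274.3 247.5] [11, 8, 49] [575.2 -27.6  32. ]
```

View pics/crop1.png

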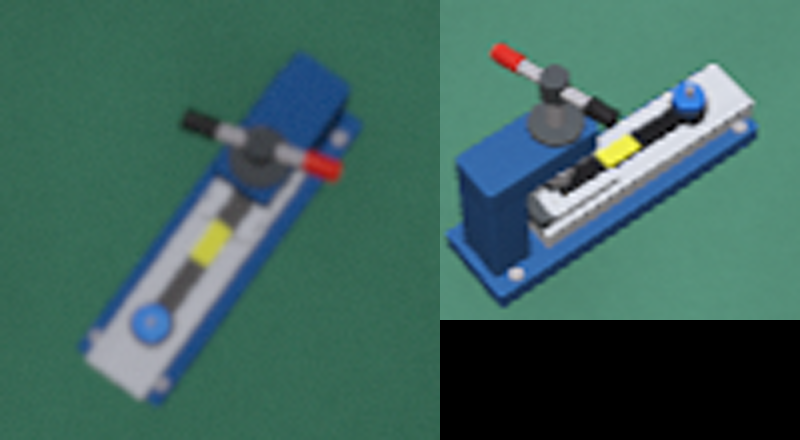

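Blue-motored candidates in the top view: the black arm at (258,206) in the clamp, and green ones at (201,188), (187,288) and (275,261). Only the first is black carbon with a yellow band and sits in the clamp, and the crop confirms it. The crop puts the handle's red end at (300,166), its black end at (270,155) and the hub at about (285,161). Next I triangulate the heights.

```bash
cat >> h.py <<'E'
def tri(pairs):
    A=np.zeros((3,3));b=np.zeros(3);L=[]
    for c,uv in pairs:
        o,v=ray(c,uv); v=v/np.linalg.norm(v); Q=np.eye(3)-np.outer(v,v); A+=Q;b+=Q@o;L.append((o,Q))
    P=np.linalg.solve(A,b); return P,[np.linalg.norm(Q@(P-o)) for o,Q in L]
E
python3 - <<'E'
from h import *
t=cam("top"); s=cam("scene")
for n,a,b in(("red",(300.4,166.5),(246.1,223.7)),("motor",(257.6,205.3),(291.4,234.6)),("yel",(272.3,185.5),(274.3,247.5)),
  ("black",(270.2,155.5),(230+160/4,210+109/4)),("hub",(285,160.5),(230+113/4,210+80/4))):
    P,e=tri([(t,a),(s,b)]); print(n,P.round(1),np.round(e,1))
T=lambda u,z:onz(t,u,z)
r=T((300.4,166.5),175);k=T((270.2,155.5),175);m=T((257.6,205.3),60);y=T((272.3,185.5),50)
print(r,k,np.linalg.norm(r-k),"mid",(r+k)/2,"motor",m,"yel",y,"dir my",np.arctan2(*(y-m)[[1,0]]),"dir m-axis",np.arctan2(*((r+k)/2-m)[[1,0]]),np.linalg.norm(((r+k)/2-m)[:2]))
E
```

```text
red [616.3 -97.7 178.3] [0.8 0.8]
motor [529.8  14.8  54.9] [0.7 0.7]
yel [585.  -24.9  46.8] [0. 0.]
black [643.8 -21.7 179.7] [0.3 0.3]
hub [630.7 -58.7 182.1] [0. 0.]
[616.60177109 -97.08723392 175.        ] [644.73665756 -21.8368091  175.        ] 80.33802506073113 mid [630.66921433 -59.46202151 175.        ] motor [529.22526715  15.26001717  60.        ] yel [584.64708543 -24.94845376  50.        ] dir my -0.6276351605955865 dir m-axis -0.6348597542952824 125.99308506355491
```

The sleeves come out 80.3 mm apart (80 expected). The axis is at about (630.7, -59.4), clamp x points at -0.633 rad, and the bed floor is at z of about 39. The arm's tip is about 142 mm from the axis, so the push is about 20 mm. I move behind the tip with the fingers shut.

```bash
cat >> h.py <<'E'
AX=np.array([630.7,-59.4]); TH=-0.633; U=np.array([np.cos(TH),np.sin(TH)])
def go(P,yaw=None):
    s=sense(); Rm=R.from_euler('xyz',s["tcp_rot"]).as_matrix(); d=Rm.T@(np.array(P)-s["eef_pos"])/10
    y=s["tcp_rot"][2]; print("at",s["eef_pos"].round(1),"rpy",s["tcp_rot"].round(3),"q6",s["qpos"][5].round(3),"F",s["contact_force"].round(1),"T",s["wrist_torque"].round(2),"t",s["clock"])
    print("tool cm",d.round(2),"spin",None if yaw is None else round((y-yaw+np.pi)%(2*np.pi)-np.pi,3))
E
python3 -m jog '[{"x":-2.9,"y":-2.8,"grip":1},{"x":-2.9,"y":-2.8,"grip":1},{"x":-2.9,"y":-2.8,"grip":1},{"x":-2.9,"y":-2.8,"grip":1},{"x":-2.9,"y":-2.8,"grip":1},{"x":-2.9,"y":-2.8,"grip":1},{"x":-2.9,"y":-2.8,"grip":1},{"x":-2.9,"y":-2.8,"grip":1},{"x":-2.9,"y":-2.8,"grip":1},{"x":-2.9,"y":-2.8,"grip":1},{"x":-2.9,"y":-2.8,"grip":1},{"x":-2.9,"y":-2.8,"grip":1},{"x":-2.9,"y":-2.8,"grip":1},{"x":-2.9,"y":-2.8,"grip":1},{"x":-2.9,"y":-2.8,"grip":1},{"x":-2.9,"y":-2.8,"grip":1},{"spin":0.115,"grip":1},{"spin":0.115,"grip":1},{"spin":0.115,"grip":1},{"grip":1}]'
python3 -c "
from h import *
go([*(AX-165*U),230],2.508)"
```

```text
at [178. 599. 231.] rpy [-3.141  0.     2.853] q6 -0.002 F [-1.1  0.  -0. ] T [-0.01 -0.    0.03] t 0.3
tool cm [-46.62 -44.65   0.13] spin 0.345schema error: expected keys x, y, z, spin, grip
```

```bash
python3 -m jog '[{"x":-2.9,"y":-2.8,"z":0,"spin":0,"grip":1},{"x":-2.9,"y":-2.8,"z":0,"spin":0,"grip":1},{"x":-2.9,"y":-2.8,"z":0,"spin":0,"grip":1},{"x":-2.9,"y":-2.8,"z":0,"spin":0,"grip":1},{"x":-2.9,"y":-2.8,"z":0,"spin":0,"grip":1},{"x":-2.9,"y":-2.8,"z":0,"spin":0,"grip":1},{"x":-2.9,"y":-2.8,"z":0,"spin":0,"grip":1},{"x":-2.9,"y":-2.8,"z":0,"spin":0,"grip":1},{"x":-2.9,"y":-2.8,"z":0,"spin":0,"grip":1},{"x":-2.9,"y":-2.8,"z":0,"spin":0,"grip":1},{"x":-2.9,"y":-2.8,"z":0,"spin":0,"grip":1},{"x":-2.9,"y":-2.8,"z":0,"spin":0,"grip":1},{"x":-2.9,"y":-2.8,"z":0,"spin":0,"grip":1},{"x":-2.9,"y":-2.8,"z":0,"spin":0,"grip":1},{"x":-2.9,"y":-2.8,"z":0,"spin":0,"grip":1},{"x":-2.9,"y":-2.8,"z":0,"spin":0,"grip":1},{"x":0,"y":0,"z":0,"spin":0.115,"grip":1},{"x":0,"y":0,"z":0,"spin":0.115,"grip":1},{"x":0,"y":0,"z":0,"spin":0.115,"grip":1},{"x":0,"y":0,"z":0,"spin":0,"grip":1}]'
python3 -c "
from h import *
go([*(AX-165*U),230],2.508)"
```

```text
clock: 1.97
eef_pos: [495.2, 37.1, 231.2]
tcp_rot: [-3.141, -0.0, 2.502]
contact_force: [-0.4, 0.6, -0.1]
opening: 0.004
grasp_force: 0.0
at [495.2  37.1 231.2] rpy [-3.141 -0.     2.502] q6 -0.859 F [-0.4  0.6 -0.1] T [-0.02  0.01  0.02] t 1.9667
tool cm [-0.13  0.24  0.12] spin -0.006
```

```bash
python3 - <<'E'
from h import *
c=cam("wrist"); cv2.imwrite("pics/w1.png",c["img"])
for n,P in(("axis175",[*AX,175]),("motor",[529.2,15.3,60]),("yel",[584.6,-25,47])): print(n,proj(c,P))
for col,lo,hi in(("red",(0,150,90),(8,255,255)),("blue",(100,120,60),(130,255,255)),("yel",(22,120,100),(35,255,255))):
    for b in blobs(c["img"],lo,hi,200): print(col,b)
E
```

```text
axis175 [287.37103552 411.37901155]
motor [285.6323888 219.931572 ]
yel [285.96785231 272.71884392]
red ([9.4, 295.2], [0, 287, 19, 18, 220])
red ([28.7, 390.2], [16, 378, 26, 27, 349])
blue ([159.7, 118.6], [147, 106, 26, 26, 501])
blue ([431.9, 159.0], [420, 147, 25, 25, 451])
blue ([309.3, 218.3], [305, 165, 10, 106, 791])
blue ([255.2, 217.8], [250, 166, 11, 103, 754])
blue ([282.3, 215.9], [270, 204, 26, 26, 493])
blue ([498.8, 343.1], [429, 292, 131, 103, 4463])
yel ([197.1, 62.3], [183, 46, 29, 34, 501])
yel ([394.8, 107.4], [382, 92, 27, 31, 447])
yel ([53.9, 324.4], [43, 315, 23, 20, 223])
```

View pics/w1.png

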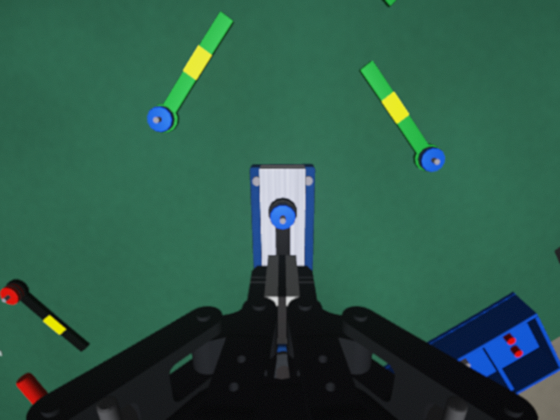

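The picture shows the blue motor at (282,216), centred between the clamp base's edges (255 and 309) and running vertically, so the yaw is right. The shut fingertips are at (282,262). I check the tool's offset from the motor and bed line.

```bash
python3 - <<'E'
from h import *
c=cam("wrist"); V=np.array([-U[1],U[0]])
f=lambda P:((P[:2]-AX)@U,(P[:2]-AX)@V)
print("tcp u,v",f(sense()["eef_pos"]),"tcp px",proj(c,sense()["eef_pos"]))
print("motor",f(onz(c,(282.3,215.9),58)),"mid base",f(onz(c,(282.2,218),14)))
g=cv2.cvtColor(c["img"],cv2.COLOR_BGR2GRAY).astype(int)
for r in(175,185,195,245,255,262):
    w=np.where((g[r,250:315]>130)&(c["img"][r,250:315].ptp(axis=1)<40 if hasattr(np.ndarray,'ptp') else (g[r,250:315]>130)))[0]+250
    P=[onz(c,(x,r),39) for x in(w.min()-.5,w.max()+.5)]; print(r,w.min(),w.max(),f((P[0]+P[1])/2),np.linalg.norm(P[0]-P[1]))
E
```

```text
tcp u,v (np.float64(-166.60761572478614), np.float64(-2.0376981014786995)) tcp px [284.25257536 271.42823633]
motor (np.float64(-129.8541961874988), np.float64(-2.6857336601830797)) mid base (np.float64(-110.6065726172099), np.float64(-2.717857160230118))Traceback (most recent call last):
  File "<stdin>", line 8, in <module>
AttributeError: `ptp` was removed from the ndarray class in NumPy 2.0. Use np.ptp(arr, ...) instead.
```

```bash
python3 -m jog '[{"x":0.2,"y":0,"z":4,"spin":0,"grip":1},{"x":0.2,"y":0,"z":4,"spin":0,"grip":1},{"x":0,"y":0,"z":4,"spin":0,"grip":1},{"x":0,"y":0,"z":3,"spin":0,"grip":1},{"x":0,"y":0,"z":2,"spin":0,"grip":1},{"x":0,"y":0,"z":1,"spin":0,"grip":1},{"x":0,"y":0,"z":0.7,"spin":0,"grip":1},{"x":0,"y":0,"z":0,"spin":0,"grip":1}]'
python3 - <<'E'
from h import *
c=cam("wrist"); cv2.imwrite("pics/w2.png",cv2.resize(c["img"][150:420,180:380],None,fx=2,fy=2)); go([*(AX-135*U),44],2.508)
s=cam("scene"); print(s["img"].shape)
E
```

```text
clock: 2.73
eef_pos: [491.8, 40.1, 43.8]
tcp_rot: [-3.141, -0.001, 2.51]
contact_force: [-0.4, -0.8, 0.3]
opening: 0.001
grasp_force: 0.0
at [492.3  40.1  44.6] rpy [3.141 0.    2.509] q6 -0.86 F [-0.  -0.3 -0.4] T [0.02 0.   0.01] t 2.7833
tool cm [-3.54  0.16  0.06] spin 0.001
(420, 560, 3)
```

View pics/w2.png

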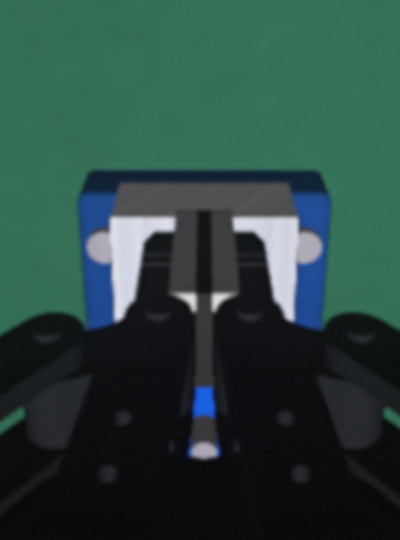

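The fingertips are behind the arm, low over the bed and centred between its edges (crop 111 to 299, fingers at 204). I push gently.

```bash
python3 -m jog '[{"x":-0.2,"y":0,"z":0,"spin":0,"grip":1},{"x":-0.2,"y":0,"z":0,"spin":0,"grip":1},{"x":-0.2,"y":0,"z":0,"spin":0,"grip":1},{"x":-0.2,"y":0,"z":0,"spin":0,"grip":1},{"x":-0.2,"y":0,"z":0,"spin":0,"grip":1},{"x":-0.15,"y":0,"z":0,"spin":0,"grip":1},{"x":-0.15,"y":0,"z":0,"spin":0,"grip":1},{"x":-0.15,"y":0,"z":0,"spin":0,"grip":1},{"x":-0.15,"y":0,"z":0,"spin":0,"grip":1},{"x":-0.15,"y":0,"z":0,"spin":0,"grip":1},{"x":-0.15,"y":0,"z":0,"spin":0,"grip":1},{"x":-0.15,"y":0,"z":0,"spin":0,"grip":1},{"x":-0.15,"y":0,"z":0,"spin":0,"grip":1},{"x":-0.15,"y":0,"z":0,"spin":0,"grip":1},{"x":-0.15,"y":0,"z":0,"spin":0,"grip":1}]'
python3 -m jog '[{"x":-0.1,"y":0,"z":0,"spin":0,"grip":1},{"x":-0.1,"y":0,"z":0,"spin":0,"grip":1},{"x":-0.1,"y":0,"z":0,"spin":0,"grip":1},{"x":-0.1,"y":0,"z":0,"spin":0,"grip":1}]'
python3 - <<'E'
from h import *
t=cam("top");go([*(AX-135*U),44],2.508)
V=np.array([-U[1],U[0]])
for b in blobs(t["img"][180:235,225:300],(22,120,100),(35,255,255),8): 
    P=onz(t,(b[0][0]+225,b[0][1]+180),47);print("yel",b,(P[:2]-AX)@U)
P=onz(t,(272.3,185.5),47);print("yel before",(P[:2]-AX)@U)
E
```

```text
clock: 4.08
eef_pos: [512.2, 25.0, 44.3]
tcp_rot: [-3.142, -0.0, 2.508]
contact_force: [-0.3, 1.0, 0.1]
opening: -0.0
grasp_force: 0.2
clock: 4.42
eef_pos: [515.4, 22.7, 44.3]
tcp_rot: [-3.142, -0.0, 2.508]
contact_force: [0.0, 0.5, -0.3]
opening: 0.001
grasp_force: 0.2
at [515.6  22.6  44.3] rpy [3.142 0.    2.508] q6 -0.896 F [ 0.7 -1.1  0.9] T [-0.    0.03 -0.01] t 4.4667
tool cm [-0.63  0.2   0.03] spin -0.0
yel before -57.23796553818773
```

```bash
R='x'; for i in 1; do :; done
python3 -m jog '[{"x":-0.1,"y":0,"z":0,"spin":0,"grip":1},{"x":-0.1,"y":0,"z":0,"spin":0,"grip":1},{"x":-0.1,"y":0,"z":0,"spin":0,"grip":1},{"x":-0.1,"y":0,"z":0,"spin":0,"grip":1}]' | grep -E 'eef|contact'
python3 -m jog '[{"x":-0.1,"y":0,"z":0,"spin":0,"grip":1},{"x":-0.05,"y":0,"z":0,"spin":0,"grip":1}]'| grep -E 'eef|contact'
```

```text
eef_pos: [518.7, 20.3, 44.3]
contact_force: [-0.2, 0.9, 0.2]
eef_pos: [519.9, 19.4, 44.3]
contact_force: [0.2, 0.5, 0.5]
```

```bash
python3 - <<'E'
from h import *
c=cam("scene"); V=np.array([-U[1],U[0]])
for n,(lo,hi) in dict(blue=((100,120,60),(130,255,255)),yel=((22,120,100),(35,255,255))).items():
  for b in blobs(c["img"][220:275,240:320],lo,hi,8):
    P=onz(c,(b[0][0]+240,b[0][1]+220),47 if n=="yel" else 55);print(n,b,(P[:2]-AX)@U)
P=onz(c,(274.3,247.5),47);print("yel before",(P[:2]-AX)@U)
E
```

```text
blue ([47.6, 17.3], [44, 13, 9, 9, 54]) -108.97098245898769
blue ([21.9, 36.8], [0, 18, 69, 37, 912]) -4.362437478147845
yel ([29.5, 30.1], [24, 27, 12, 8, 47]) -39.93728979438258
yel before -57.15450739889894
```

```bash
A() { grep -E 'eef|contact'; }
python3 -m jog '[{"x":-0.1,"y":0,"z":0,"spin":0,"grip":1},{"x":-0.05,"y":0,"z":0,"spin":0,"grip":1}]'|A
python3 -m jog '[{"x":-0.05,"y":0,"z":0,"spin":0,"grip":1},{"x":0,"y":0,"z":0,"spin":0,"grip":1}]'|A
```

```text
eef_pos: [521.1, 18.5, 44.3]
contact_force: [-0.1, 0.1, -0.1]
eef_pos: [521.5, 18.2, 44.3]
contact_force: [-0.7, 0.6, -0.7]
```

```bash
A() { grep -E 'eef|contact'; }
python3 -m jog '[{"x":-0.05,"y":0,"z":0,"spin":0,"grip":1},{"x":0,"y":0,"z":0,"spin":0,"grip":1}]'|A
python3 -m jog '[{"x":-0.05,"y":0,"z":0,"spin":0,"grip":1},{"x":0,"y":0,"z":0,"spin":0,"grip":1}]'|A
python3 -m jog '[{"x":-0.05,"y":0,"z":0,"spin":0,"grip":1},{"x":0,"y":0,"z":0,"spin":0,"grip":1}]'|A
```

```text
eef_pos: [521.8, 17.9, 44.3]
contact_force: [-0.5, -0.0, 0.6]
eef_pos: [522.1, 17.7, 44.3]
contact_force: [-0.6, 0.7, 0.2]
eef_pos: [522.2, 17.6, 44.3]
contact_force: [-3.4, 1.9, 2.4]
```

```bash
A() { grep -E 'eef|contact'; }
python3 -m jog '[{"x":-0.05,"y":0,"z":0,"spin":0,"grip":1},{"x":0,"y":0,"z":0,"spin":0,"grip":1}]'|A
python3 - <<'E'
from h import *
c=cam("scene"); cv2.imwrite("pics/s2.png",cv2.resize(c["img"][215:285,230:320],None,fx=6,fy=6,interpolation=cv2.INTER_CUBIC))
for b in blobs(c["img"][220:275,240:320],(22,120,100),(35,255,255),8):
    P=onz(c,(b[0][0]+240,b[0][1]+220),47);print(b,(P[:2]-AX)@U)
E
```

```text
eef_pos: [522.1, 17.5, 44.2]
contact_force: [-5.2, 4.4, 3.3]
([29.0, 30.5], [24, 27, 11, 8, 47]) -37.867199665285305
```

View pics/s2.png

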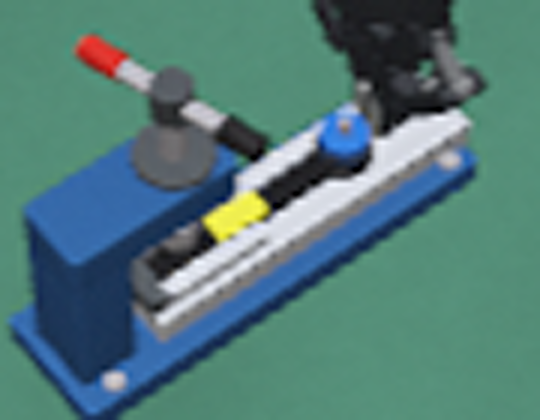

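The arm is home: it travelled 19.4 mm (19.5 expected), the contact force rose against the stop, and the yellow band's position agrees. I back off, rise and go over the handle, with the tool's x along the bar.

```bash
python3 -m jog '[{"x":0.3,"y":0,"z":0,"spin":0,"grip":1},{"x":0.6,"y":0,"z":0,"spin":0,"grip":1},{"x":1.0,"y":0,"z":-1,"spin":0,"grip":1},{"x":0,"y":0,"z":-4,"spin":0,"grip":1},{"x":0,"y":0,"z":-4,"spin":0,"grip":1},{"x":0,"y":0,"z":-4,"spin":0,"grip":1},{"x":0,"y":0,"z":-4,"spin":0,"grip":1},{"x":0,"y":0,"z":-3,"spin":-0.115,"grip":0},{"x":0,"y":0,"z":0,"spin":-0.115,"grip":0},{"x":0,"y":0,"z":0,"spin":-0.115,"grip":0},{"x":0,"y":0,"z":0,"spin":-0.115,"grip":0},{"x":0,"y":0,"z":0,"spin":-0.115,"grip":0},{"x":0,"y":0,"z":0,"spin":-0.115,"grip":0},{"x":0,"y":0,"z":0,"spin":-0.115,"grip":0},{"x":0,"y":0,"z":0,"spin":-0.115,"grip":0},{"x":0,"y":0,"z":0,"spin":-0.115,"grip":0},{"x":0,"y":0,"z":0,"spin":-0.115,"grip":0},{"x":0,"y":0,"z":0,"spin":-0.115,"grip":0},{"x":0,"y":0,"z":0,"spin":-0.115,"grip":0}]'
python3 -c "
from h import *
go([629.8,-60.5,245],4.355)
t=cam('top')
for lo,hi in(((0,150,90),(8,255,255)),):
  for b in blobs(t['img'][140:190,260:320],lo,hi,8): print(b,onz(t,(b[0][0]+260,b[0][1]+140),175))
"
```

```text
clock: 7.65
eef_pos: [507.5, 28.3, 244.2]
tcp_rot: [-3.141, 0.0, -2.39]
contact_force: [0.1, -0.1, -0.9]
opening: 1.0
grasp_force: 0.0
at [507.5  28.3 244.2] rpy [-3.141  0.    -2.39 ] q6 -2.269 F [ 0.1 -0.1 -0.9] T [-0.02  0.02 -0.03] t 7.65
tool cm [ -2.86 -14.84  -0.07] spin -0.462
([40.4, 26.5], [36, 24, 9, 6, 28]) [616.60177109 -97.08723392 175.        ]
```

```bash
python3 -m jog '[{"x":-0.57,"y":-2.97,"z":0,"spin":0,"grip":0},{"x":-0.57,"y":-2.97,"z":0,"spin":0,"grip":0},{"x":-0.57,"y":-2.97,"z":0,"spin":0,"grip":0},{"x":-0.57,"y":-2.97,"z":0,"spin":0,"grip":0},{"x":-0.57,"y":-2.97,"z":0,"spin":0,"grip":0},{"x":0,"y":0,"z":0,"spin":-0.115,"grip":0},{"x":0,"y":0,"z":0,"spin":-0.115,"grip":0},{"x":0,"y":0,"z":0,"spin":-0.115,"grip":0},{"x":0,"y":0,"z":0,"spin":-0.115,"grip":0},{"x":0,"y":0,"z":0,"spin":0,"grip":0}]'
python3 - <<'E'
from h import *
go([629.8,-60.5,245],4.355)
c=cam('wrist'); cv2.imwrite("pics/w3.png",c["img"])
for n,P in(("axis",[629.8,-60.5,175]),("red",[616,-97.5,175]),("tcp",sense()["eef_pos"])): print(n,proj(c,P))
for b in blobs(c["img"],(0,150,90),(8,255,255),100): print(b,onz(c,b[0],175))
E
```

```text
clock: 8.53
eef_pos: [629.3, -61.4, 244.0]
tcp_rot: [-3.142, -0.0, -1.933]
contact_force: [0.3, -0.1, -0.3]
opening: 0.999
grasp_force: 0.0
at [629.3 -61.4 244. ] rpy [-3.142 -0.    -1.933] q6 -2.879 F [ 0.3 -0.1 -0.3] T [ 0.   -0.02  0.01] t 8.5333
tool cm [-0.1  -0.01 -0.1 ] spin -0.005
axis [281.42484385 223.03219828]
red [281.06362991 166.19142668]
tcp [281.58496765 274.17605002]
([283.9, 164.2], [275, 146, 19, 37, 652]) [613.82628707 -98.07311992 175.        ]
```

View pics/w3.png

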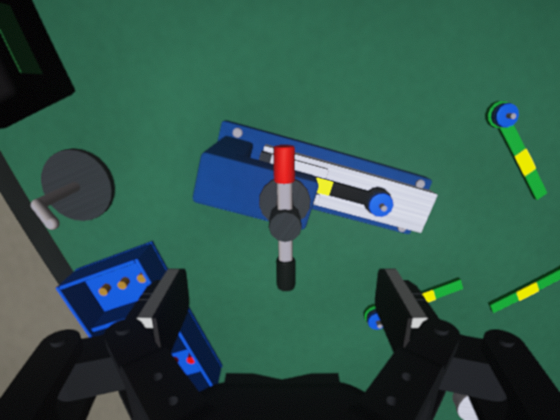

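The picture shows the hub at about (285,222), the red end at (284,164) and the black end at (286,274). The bar runs vertically, along tool x as wanted. The finger tips are centred on column 282. I refine the bar's middle from both sleeves.

```bash
python3 - <<'E'
from h import *
c=cam('wrist'); s=sense(); im=c["img"]; hsv=cv2.cvtColor(im,cv2.COLOR_BGR2HSV)
m=(hsv[...,2]<55).astype(np.uint8); m[:252]=0; m[296:]=0; m[:,:265]=0; m[:,308:]=0
n,l,st,ce=cv2.connectedComponentsWithStats(m); i=1+st[1:,4].argmax(); print(st[i],ce[i])
r=blobs(im,(0,150,90),(8,255,255),100)[0][0]
A,B=onz(c,r,176),onz(c,ce[i],176); M=(A+B)/2
print(A,B,np.linalg.norm(A-B),"mid",M,"yaw bar",np.arctan2(*(A-B)[[1,0]]))
go([*M[:2],244])
E
```

```text
[277 258  18  33 501] [285.64071856 274.76846307]
[613.78236459 -98.17768099 176.        ] [641.37627468 -22.17147353 176.        ] 80.86017218859634 mid [627.57931964 -60.17457726 176.        ] yaw bar -1.9190476812680275
at [629.3 -61.3 244.2] rpy [-3.141 -0.    -1.941] q6 -2.871 F [ 0.8 -1.  -0.4] T [-0.   -0.01 -0.12] t 8.6333
tool cm [-0.04  0.2   0.02] spin None
```

```bash
python3 -m jog '[{"x":0,"y":0.2,"z":2,"spin":0,"grip":0},{"x":0,"y":0,"z":3,"spin":0,"grip":0},{"x":0,"y":0,"z":2.5,"spin":0,"grip":0},{"x":0,"y":0,"z":1.5,"spin":0,"grip":0},{"x":0,"y":0,"z":0,"spin":0,"grip":0},{"x":0,"y":0,"z":0,"spin":0,"grip":0.5},{"x":0,"y":0,"z":0,"spin":0,"grip":0.65},{"x":0,"y":0,"z":0,"spin":0,"grip":0.7},{"x":0,"y":0,"z":0,"spin":0,"grip":0.72},{"x":0,"y":0,"z":0,"spin":0,"grip":0.75},{"x":0,"y":0,"z":0,"spin":0,"grip":0.78}]' 25
python3 -c "
from h import *
go([627.6,-60.2,154])"
```

```text
clock: 9.55
eef_pos: [627.5, -60.4, 155.4]
tcp_rot: [-3.141, 0.0, -1.936]
contact_force: [-2.7, 0.9, 4.6]
opening: 0.249
grasp_force: 24.3
at [627.5 -60.4 155.4] rpy [-3.141  0.    -1.936] q6 -2.875 F [-2.7  0.9  4.6] T [ 0.17  0.53 -0.01] t 9.55
tool cm [-0.02  0.    0.14] spin None
```

Opening 0.249 (21 mm) means the hub is gripped with little side force. I grip harder and begin turning clockwise.

```bash
python3 -m jog '[{"x":0,"y":0.03,"z":0,"spin":0,"grip":1},{"x":0,"y":0,"z":0,"spin":0,"grip":1},{"x":0,"y":0,"z":0,"spin":0,"grip":1},{"x":0,"y":0,"z":0,"spin":0.03,"grip":1},{"x":0,"y":0,"z":0,"spin":0.06,"grip":1},{"x":0,"y":0,"z":0,"spin":0.06,"grip":1},{"x":0,"y":0,"z":0,"spin":0.06,"grip":1},{"x":0,"y":0,"z":0,"spin":0.06,"grip":1},{"x":0,"y":0,"z":0,"spin":0.06,"grip":1}]' 90
python3 - <<'E'
from h import *
go([627.6,-60.2,154])
t=cam('top')
for b in blobs(t['img'][140:190,255:330],(0,150,90),(8,255,255),8):
  P=onz(t,(b[0][0]+255,b[0][1]+140),175); print(b,P,np.arctan2(P[1]+59.4,P[0]-630.7))
E
```

```text
clock: 10.3
eef_pos: [627.3, -60.3, 155.6]
tcp_rot: [-3.141, 0.0, -2.268]
contact_force: [-4.7, 2.3, 9.1]
opening: 0.232
grasp_force: 87.7
at [627.3 -60.3 155.6] rpy [-3.141  0.    -2.268] q6 -2.543 F [-4.7  2.3  9.1] T [0.32 0.62 0.27] t 10.3
tool cm [-0.03 -0.02  0.16] spin None
([42.7, 30.8], [39, 27, 9, 8, 33]) [605.80328387 -90.24817418 175.        ] -2.2498349759355176
```

Free running shows 0.27 N m, and the handle follows the hand. I continue to just short of the earliest contact (2.5 rad).

```bash
cat > st.py <<'E'
from h import *
s=sense(); print("turned",round((-1.936-s["tcp_rot"][2])%(2*np.pi),3),"T",s["wrist_torque"].round(3),"F",s["contact_force"].round(1),"q6",s["qpos"][5].round(3),"op",round(s["opening"],3),s["eef_pos"].round(1),"t",s["clock"])
E
python3 -m jog '[{"x":0,"y":0,"z":0,"spin":0.1,"grip":1},{"x":0,"y":0,"z":0,"spin":0.1,"grip":1},{"x":0,"y":0,"z":0,"spin":0.1,"grip":1},{"x":0,"y":0,"z":0,"spin":0.1,"grip":1},{"x":0,"y":0,"z":0,"spin":0.1,"grip":1},{"x":0,"y":0,"z":0,"spin":0.1,"grip":1},{"x":0,"y":0,"z":0,"spin":0.1,"grip":1},{"x":0,"y":0,"z":0,"spin":0.1,"grip":1},{"x":0,"y":0,"z":0,"spin":0.1,"grip":1},{"x":0,"y":0,"z":0,"spin":0.1,"grip":1}]' >/dev/null; python3 st.py
python3 -m jog '[{"x":0,"y":0,"z":0,"spin":0.1,"grip":1},{"x":0,"y":0,"z":0,"spin":0.1,"grip":1},{"x":0,"y":0,"z":0,"spin":0.1,"grip":1},{"x":0,"y":0,"z":0,"spin":0.1,"grip":1},{"x":0,"y":0,"z":0,"spin":0.1,"grip":1},{"x":0,"y":0,"z":0,"spin":0.1,"grip":1},{"x":0,"y":0,"z":0,"spin":0.06,"grip":1},{"x":0,"y":0,"z":0,"spin":0.06,"grip":1}]' >/dev/null; python3 st.py
```

```text
turned 1.334 T [0.859 0.824 0.312] F [-5.8  6.   9.9] q6 -1.541 op 0.226 [626.9 -59.4 155.6] t 11.1833
turned 2.053 T [1.219 0.598 0.311] F [-3.   9.2  8.3] q6 -0.822 op 0.228 [627.2 -58.9 155.6] t 11.85
```

```bash
python3 -m jog '[{"x":0.06,"y":0.05,"z":0,"spin":0.06,"grip":1},{"x":0,"y":0,"z":0,"spin":0.06,"grip":1},{"x":0,"y":0,"z":0,"spin":0.06,"grip":1},{"x":0,"y":0,"z":0,"spin":0.06,"grip":1},{"x":0,"y":0,"z":0,"spin":0.06,"grip":1}]' >/dev/null; python3 st.py
python3 -m jog '[{"x":0,"y":0,"z":0,"spin":0.06,"grip":1},{"x":0,"y":0,"z":0,"spin":0.06,"grip":1},{"x":0,"y":0,"z":0,"spin":0.06,"grip":1}]' >/dev/null; python3 st.py
python3 -m jog '[{"x":0,"y":0,"z":0,"spin":0.06,"grip":1},{"x":0,"y":0,"z":0,"spin":0.06,"grip":1},{"x":0,"y":0,"z":0,"spin":0.06,"grip":1}]' >/dev/null; python3 st.py
```

```text
turned 2.352 T [0.868 0.419 0.344] F [-3.4  5.5  7.4] q6 -0.521 op 0.223 [627.4 -58.6 155.6] t 12.2667
turned 2.532 T [0.862 0.301 0.308] F [-1.7  6.3  6.3] q6 -0.341 op 0.23 [627.6 -58.6 155.6] t 12.5167
turned 2.712 T [0.925 0.233 0.369] F [-1.4  6.5  6.6] q6 -0.161 op 0.23 [627.8 -58.6 155.6] t 12.7667
```

```bash
for i in 1; do python3 -m jog '[{"x":0,"y":0,"z":0,"spin":0.05,"grip":1}]' >/dev/null; python3 st.py
python3 -m jog '[{"x":0,"y":0,"z":0,"spin":0.05,"grip":1}]' >/dev/null; python3 st.py
python3 -m jog '[{"x":0,"y":0,"z":0,"spin":0.05,"grip":1}]' >/dev/null; python3 st.py; done
```

```text
turned 2.762 T [0.943 0.18  0.322] F [-1.1  5.5  6.3] q6 -0.111 op 0.229 [627.8 -58.6 155.6] t 12.85
turned 2.812 T [0.936 0.168 0.265] F [-0.6  6.1  7.4] q6 -0.062 op 0.232 [627.9 -58.6 155.6] t 12.9333
turned 2.862 T [0.906 0.117 0.306] F [-0.5  5.8  6. ] q6 -0.012 op 0.227 [628.  -58.6 155.6] t 13.0167
```

```bash
cat >> st.py <<'E'
import sys; sys.exit(bool(s["wrist_torque"][2]>0.40))
E
(python3 -m jog '[{"x":0,"y":0,"z":0,"spin":0.05,"grip":1},{"x":0,"y":0,"z":0,"spin":0.05,"grip":1}]' >/dev/null; python3 st.py) &&
(python3 -m jog '[{"x":0,"y":0,"z":0,"spin":0.05,"grip":1},{"x":0,"y":0,"z":0,"spin":0.05,"grip":1}]' >/dev/null; python3 st.py) &&
(python3 -m jog '[{"x":0,"y":0,"z":0,"spin":0.05,"grip":1},{"x":0,"y":0,"z":0,"spin":0.05,"grip":1}]' >/dev/null; python3 st.py) &&
(python3 -m jog '[{"x":0,"y":0,"z":0,"spin":0.05,"grip":1},{"x":0,"y":0,"z":0,"spin":0.05,"grip":1}]' >/dev/null; python3 st.py) &&
(python3 -m jog '[{"x":0,"y":0,"z":0,"spin":0.05,"grip":1},{"x":0,"y":0,"z":0,"spin":0.05,"grip":1}]' >/dev/null; python3 st.py) &&
(python3 -m jog '[{"x":0,"y":0,"z":0,"spin":0.05,"grip":1},{"x":0,"y":0,"z":0,"spin":0.05,"grip":1}]' >/dev/null; python3 st.py) &&
(python3 -m jog '[{"x":0,"y":0,"z":0,"spin":0.05,"grip":1},{"x":0,"y":0,"z":0,"spin":0.05,"grip":1}]' >/dev/null; python3 st.py) &&
(python3 -m jog '[{"x":0,"y":0,"z":0,"spin":0.05,"grip":1},{"x":0,"y":0,"z":0,"spin":0.05,"grip":1}]' >/dev/null; python3 st.py)
```

```text
turned 2.962 T [0.939 0.084 0.313] F [0.  6.6 5.5] q6 0.088 op 0.229 [628.1 -58.6 155.6] t 13.1833
turned 3.062 T [0.845 0.003 0.284] F [0.4 5.4 6.4] q6 0.188 op 0.231 [628.2 -58.6 155.6] t 13.35
turned 3.162 T [ 0.923 -0.112  0.298] F [0.4 6.1 4.3] q6 0.288 op 0.228 [628.3 -58.7 155.6] t 13.5167
turned 3.262 T [ 0.799 -0.095  0.335] F [0.7 6.6 5.2] q6 0.388 op 0.23 [628.3 -58.7 155.6] t 13.6833
turned 3.362 T [ 0.82  -0.169  0.242] F [1.8 4.6 4.6] q6 0.488 op 0.229 [628.4 -58.7 155.6] t 13.85
turned 3.462 T [ 0.728 -0.241  0.33 ] F [0.5 5.1 4.1] q6 0.588 op 0.232 [628.5 -58.8 155.6] t 14.0167
turned 3.562 T [ 0.66  -0.218  0.31 ] F [1.7 4.7 3.8] q6 0.688 op 0.231 [628.6 -58.9 155.7] t 14.1833
turned 3.662 T [ 0.643 -0.293  0.257] F [1.1 4.7 3.6] q6 0.788 op 0.229 [628.7 -58.9 155.6] t 14.35
```

```bash
cat > hd.py <<'E'
from h import *
t=cam('top'); s=sense(); print("tool",((-1.936-s["tcp_rot"][2])%(2*np.pi)).round(3))
for b in blobs(t['img'][135:195,250:330],(0,150,90),(8,255,255),6):
  P=onz(t,(b[0][0]+250,b[0][1]+135),175); print(b[1][4],P.round(1),"handle turned",((-1.93-np.arctan2(P[1]+59.4,P[0]-630.7))%(2*np.pi)).round(3))
E
python3 hd.py
(python3 -m jog '[{"x":0,"y":0,"z":0,"spin":0.05,"grip":1},{"x":0,"y":0,"z":0,"spin":0.05,"grip":1}]' >/dev/null; python3 st.py) &&
(python3 -m jog '[{"x":0,"y":0,"z":0,"spin":0.05,"grip":1},{"x":0,"y":0,"z":0,"spin":0.05,"grip":1}]' >/dev/null; python3 st.py) &&
(python3 -m jog '[{"x":0,"y":0,"z":0,"spin":0.05,"grip":1},{"x":0,"y":0,"z":0,"spin":0.05,"grip":1}]' >/dev/null; python3 st.py) &&
(python3 -m jog '[{"x":0,"y":0,"z":0,"spin":0.05,"grip":1},{"x":0,"y":0,"z":0,"spin":0.05,"grip":1}]' >/dev/null; python3 st.py) &&
(python3 -m jog '[{"x":0,"y":0,"z":0,"spin":0.05,"grip":1},{"x":0,"y":0,"z":0,"spin":0.05,"grip":1}]' >/dev/null; python3 st.py) &&
(python3 -m jog '[{"x":0,"y":0,"z":0,"spin":0.05,"grip":1},{"x":0,"y":0,"z":0,"spin":0.05,"grip":1}]' >/dev/null; python3 st.py) &&
(python3 -m jog '[{"x":0,"y":0,"z":0,"spin":0.05,"grip":1},{"x":0,"y":0,"z":0,"spin":0.05,"grip":1}]' >/dev/null; python3 st.py) &&
(python3 -m jog '[{"x":0,"y":0,"z":0,"spin":0.05,"grip":1},{"x":0,"y":0,"z":0,"spin":0.05,"grip":1}]' >/dev/null; python3 st.py)
```

```text
tool 3.665
turned 3.76 T [ 0.692 -0.305  0.266] F [2.8 5.4 4.6] q6 0.887 op 0.228 [628.7 -59.1 155.7] t 14.5667
turned 3.861 T [ 0.61  -0.424  0.34 ] F [1.9 4.3 4.3] q6 0.987 op 0.233 [628.8 -59.1 155.6] t 14.7333
turned 3.961 T [ 0.5   -0.39   0.243] F [2.9 3.1 4.2] q6 1.087 op 0.231 [628.8 -59.2 155.6] t 14.9
turned 4.061 T [ 0.402 -0.404  0.289] F [3.2 3.4 3.4] q6 1.187 op 0.233 [628.8 -59.3 155.7] t 15.0667
turned 4.161 T [ 0.385 -0.465  0.304] F [3.3 2.  4.6] q6 1.287 op 0.226 [628.8 -59.4 155.6] t 15.2333
turned 4.261 T [ 0.245 -0.45   0.319] F [3.7 2.4 3.7] q6 1.387 op 0.228 [628.9 -59.5 155.6] t 15.4
turned 4.361 T [ 0.178 -0.42   0.281] F [3.2 1.3 2.8] q6 1.487 op 0.235 [628.9 -59.6 155.7] t 15.5667
turned 4.461 T [ 0.14  -0.439  0.305] F [3.3 0.8 4.1] q6 1.587 op 0.226 [628.9 -59.6 155.7] t 15.7333
```

```bash
sed -i "s/cam('top')/cam('scene')/; s/\[135:195,250:330\]/[190:270,200:310]/; s/+250,b/+200,b/; s/+135)/+190)/" hd.py; python3 hd.py
python3 -c "
from h import *
c=cam('scene'); cv2.imwrite('pics/s3.png',cv2.resize(c['img'][180:290,210:330],None,fx=5,fy=5,interpolation=cv2.INTER_CUBIC))"
```

```text
tool 4.464
33 [667.6 -62.2 175. ] handle turned 4.429
```

View pics/s3.png

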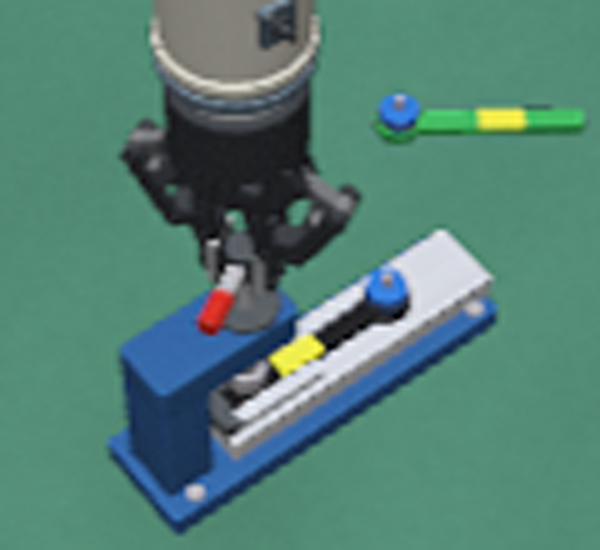

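The handle follows the hand (4.43 against 4.46 rad), and the arm is still home. The torque is still free, so I continue.

```bash

(python3 -m jog '[{"x":0,"y":0,"z":0,"spin":0.05,"grip":1},{"x":0,"y":0,"z":0,"spin":0.05,"grip":1}]' >/dev/null; python3 st.py) &&
(python3 -m jog '[{"x":0,"y":0,"z":0,"spin":0.05,"grip":1},{"x":0,"y":0,"z":0,"spin":0.05,"grip":1}]' >/dev/null; python3 st.py) &&
(python3 -m jog '[{"x":0,"y":0,"z":0,"spin":0.05,"grip":1},{"x":0,"y":0,"z":0,"spin":0.05,"grip":1}]' >/dev/null; python3 st.py) &&
(python3 -m jog '[{"x":0,"y":0,"z":0,"spin":0.05,"grip":1},{"x":0,"y":0,"z":0,"spin":0.05,"grip":1}]' >/dev/null; python3 st.py) &&
(python3 -m jog '[{"x":0,"y":0,"z":0,"spin":0.05,"grip":1},{"x":0,"y":0,"z":0,"spin":0.05,"grip":1}]' >/dev/null; python3 st.py) &&
(python3 -m jog '[{"x":0,"y":0,"z":0,"spin":0.05,"grip":1},{"x":0,"y":0,"z":0,"spin":0.05,"grip":1}]' >/dev/null; python3 st.py) &&
(python3 -m jog '[{"x":0,"y":0,"z":0,"spin":0.05,"grip":1},{"x":0,"y":0,"z":0,"spin":0.05,"grip":1}]' >/dev/null; python3 st.py) &&
(python3 -m jog '[{"x":0,"y":0,"z":0,"spin":0.05,"grip":1},{"x":0,"y":0,"z":0,"spin":0.05,"grip":1}]' >/dev/null; python3 st.py)
```

```text
turned 4.559 T [ 0.178 -0.549  0.294] F [3.7 1.  5.3] q6 1.685 op 0.226 [628.8 -59.8 155.6] t 16.0
turned 4.659 T [ 0.153 -0.46   0.4  ] F [3.8 0.3 5.8] q6 1.785 op 0.228 [628.8 -59.9 155.6] t 16.1667
```

```bash
python3 -m jog '[{"x":0,"y":0,"z":0,"spin":0.04,"grip":1}]' >/dev/null; python3 st.py
python3 -m jog '[{"x":0,"y":0,"z":0,"spin":0.04,"grip":1}]' >/dev/null; python3 st.py
```

```text
turned 4.699 T [ 0.038 -0.457  0.353] F [4.1 1.4 6.6] q6 1.825 op 0.231 [628.8 -59.9 155.6] t 16.25
turned 4.738 T [ 0.019 -0.416  0.392] F [3.6 0.8 6.1] q6 1.865 op 0.233 [628.8 -59.9 155.6] t 16.3333
```

```bash
python3 -m jog '[{"x":0,"y":0,"z":0,"spin":0.03,"grip":1}]' >/dev/null; python3 st.py
python3 -m jog '[{"x":0,"y":0,"z":0,"spin":0.03,"grip":1}]' >/dev/null; python3 st.py
python3 -m jog '[{"x":0,"y":0,"z":0,"spin":0.03,"grip":1}]' >/dev/null; python3 st.py
```

```text
turned 4.768 T [ 0.034 -0.464  0.391] F [3.4 0.4 5.9] q6 1.895 op 0.229 [628.8 -60.  155.6] t 16.4167
turned 4.798 T [ 0.028 -0.476  0.391] F [3.2 0.5 6.2] q6 1.924 op 0.228 [628.7 -60.  155.6] t 16.5
turned 4.828 T [-0.055 -0.405  0.367] F [3.1 0.8 6.2] q6 1.954 op 0.227 [628.7 -60.  155.6] t 16.5833
```

```bash
python3 -m jog '[{"x":0,"y":0,"z":0,"spin":0.03,"grip":1}]' >/dev/null; python3 st.py
python3 -m jog '[{"x":0,"y":0,"z":0,"spin":0.03,"grip":1}]' >/dev/null; python3 st.py
python3 -m jog '[{"x":0,"y":0,"z":0,"spin":0.03,"grip":1}]' >/dev/null; python3 st.py
```

```text
turned 4.858 T [-0.024 -0.428  0.383] F [2.8 0.6 5.4] q6 1.984 op 0.234 [628.7 -60.  155.6] t 16.6667
turned 4.888 T [-0.059 -0.418  0.358] F [3.  0.3 5.8] q6 2.014 op 0.231 [628.7 -60.1 155.6] t 16.75
turned 4.918 T [-0.065 -0.406  0.462] F [2.2 0.4 6.5] q6 2.044 op 0.231 [628.7 -60.1 155.6] t 16.8333
```

```bash
python3 hd.py; python3 -m jog '[{"x":0,"y":0,"z":0,"spin":0.03,"grip":1}]' >/dev/null; python3 st.py
python3 -m jog '[{"x":0,"y":0,"z":0,"spin":0.02,"grip":1}]' >/dev/null; python3 st.py
```

```text
tool 4.92
36 [662.4 -80.4 175. ] handle turned 4.937
turned 4.946 T [-0.131 -0.373  0.492] F [ 3.9 -0.1  7.3] q6 2.073 op 0.231 [628.7 -60.2 155.6] t 16.9667
turned 4.968 T [-0.062 -0.427  0.495] F [ 2.3 -0.1  5.9] q6 2.094 op 0.228 [628.7 -60.2 155.6] t 17.05
```

The last readings are 0.46, 0.49 and 0.50 N m, and the fit over all samples gives about 0.47. That is about half as hard again as the 0.30 free moment, so I stop there, release and rise.

```bash
python3 -m jog '[{"x":0,"y":0,"z":0,"spin":0,"grip":0.7},{"x":0,"y":0,"z":0,"spin":0,"grip":0.5},{"x":0,"y":0,"z":0,"spin":0,"grip":0.2},{"x":0,"y":0,"z":0,"spin":0,"grip":0},{"x":0,"y":0,"z":0,"spin":0,"grip":0},{"x":0,"y":0,"z":-1,"spin":0,"grip":0},{"x":0,"y":0,"z":-3,"spin":0,"grip":0},{"x":0,"y":0,"z":-3.5,"spin":0,"grip":0},{"x":0,"y":0,"z":-3.5,"spin":0,"grip":0},{"x":0,"y":0,"z":-3,"spin":0,"grip":0},{"x":0,"y":0,"z":0,"spin":0,"grip":0}]' 60
python3 hd.py; python3 - <<'E'
from h import *
c=cam("scene")
for b in blobs(c["img"][220:275,240:320],(22,120,100),(35,255,255),8):
    P=onz(c,(b[0][0]+240,b[0][1]+220),47);print(b,(P[:2]-AX)@U)
cv2.imwrite('pics/s4.png',cv2.resize(c['img'][190:290,210:330],None,fx=5,fy=5,interpolation=cv2.INTER_CUBIC))
E
```

```text
clock: 17.97
eef_pos: [630.2, -60.0, 302.3]
tcp_rot: [-3.136, -0.009, -0.622]
contact_force: [1.3, 0.1, -0.1]
opening: 0.999
grasp_force: 0.0
tool 4.969
37 [661.6 -82.6 175. ] handle turned 4.996
([29.0, 30.5], [24, 27, 11, 8, 47]) -37.867199665285305
```

View pics/s4.png

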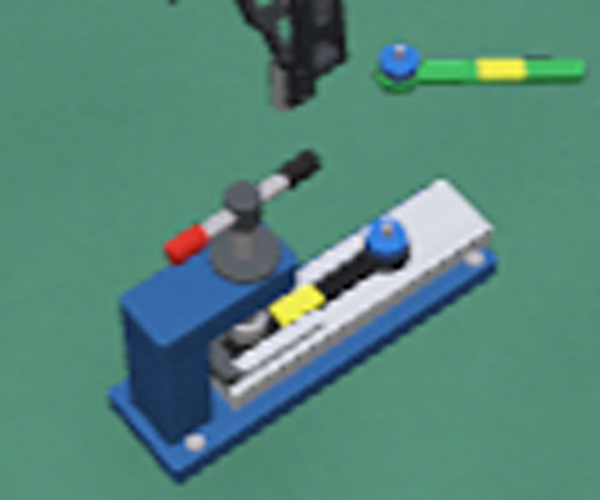

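The yellow band has not moved since the arm went home (crop (297,305)), the shoe is down on the arm, the handle stayed where it was left, and the gripper is clear.

```bash
python3 -c "
from rig import *
print(sign_off())"
```

```text
the job is handed in; nothing more can be done
None
```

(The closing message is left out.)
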